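# Feel out the blind hole in a lamp-arm foot and hold it hole-up

### The arm

A 6-joint arm with a two-finger parallel gripper is mounted at the origin on the work surface. World frame = base frame: x ahead of the robot, y to its left, z up, the work surface at z = 0. Lengths are in m, angles in rad, forces in N, time in s.
With the tool pointing down it reaches from about 0.275 to 0.875 m from the base axis. Payload 12.5 kg.
Tool frame: the origin (TCP) lies at the very end of the fingers, on their centre line; the grasp point (between the pads) lies 19 mm behind it; z points along the fingers, y is the line along which they close (so a half turn about z gives the same grasp; the last joint's range is limited). The gripper opens to 85 mm and grips with 20 to 120 N. Pads are 22 mm wide; open, the fingers measure 114 mm over their backs; the gripper's body (76 mm by 85 mm) begins 54 mm behind the grasp point. The pads swing forward as they close: fully open they stand 13 mm farther back than shut.
Start: joints at [-1.403, 0.351, 1.652, -0, 1.139, -0.085], TCP at [0.138, -0.532, 0.231] pointing down, gripper open.
Joint ranges: [-2.75, 2.75], [-0.79, 2.1], [0.01, 2.65], [-1.57, 4.71], [0.07, 3.14], [-2.87, 2.87]. Speed limits (rad/s): [2.22, 2.22, 2.79, 3.14, 3.14, 3.14].

### API

Orientations are given as a 3x3 rotation matrix whose columns are the frame's x, y, z axes.
In Python, from bench import manip, cams, claw, ticket gives the robot as it stands (manip), with the cameras (cams), the gripper (claw) and the job (ticket). Calls block until the motion is done:
- manip.move_ptp(position, orientation): joint-space move of the TCP to a pose.
- manip.move_l(position, attitude=None, max_speed=0.15): straight line of the TCP; attitude=None keeps the orientation; max_speed is the mean speed in m/s.
- manip.move_j(angles): joint-space move.
- claw.set_gripper(opening, effort=None): opening from 0.0 (shut) to 1.0 (fully open); effort is the grip in N (None keeps the last); returns when the fingers have stopped.
- manip.dwell(seconds).
- manip.inverse_kinematics(position, orientation): joint angles nearest the present ones, or None.
- cams.grab_frame(name): name is "scene" or "side" or "wrist"; returns the picture (400x640x3 uint8, red, green, blue); there is no depth.
- cams.get_calibration(name): a dict with "camera_matrix" (3x3 intrinsics, pixels), "R" (3x3) and "t" (3): a world point X has camera coordinates R X + t. Camera axes: x right, y down, z forward; pixel columns grow to the right and rows downward; lengths in m; the calibration is good to about 2 mm. A picture is of the moment at which its call begins: read the wrist's pose just before it. get_calibration takes no time and is no camera call; for the wrist camera it gives the pose at the moment of the call.
A pose or a line that the arm cannot do raises manip.Unreachable and nothing moves.
- ticket.sign_off(): hands the job in; it is judged then, once.
Readings, each from a call of its own:
- manip.read_time(): time.
- manip.read_qpos(): joint angles.
- manip.read_joint_vel(): joint speeds.
- manip.read_joint_torque(): joint torques, N m.
- manip.read_ee_pos(): TCP position.
- manip.read_tcp_rot(): TCP orientation.
- manip.read_force(): force on the tool from outside, world axes, zero at the start.
- manip.read_ft_torque(): the same for the moment, N m.
- manip.read_grip_width(): opening from 0.0 (shut) to 1.0 (fully open).
- manip.read_grip_force(): force on a finger pad.
Only numpy, scipy, OpenCV 4.12 (cv2) and the standard library are available. Lean on these libraries where they do the work, as an engineer would, in place of code of your own. Each camera call takes 0.05 s, during which the arm holds its last target. There are 200 camera calls.

### The job

Slide the red-posted jaw of the blue bench vise open, lift the drilled aluminium lamp foot out, and feel for its blind side hole by slipping that hole well onto the level bright steel feeler pin. Then draw it off the pin, turn the foot so that the hole faces straight up, and finish still holding it like that in the gripper, steady, at least 15 cm above the bench and touching nothing else. Leave the vise open and do not disturb the jar, the brass tin or the green bit box.

Things in the scene. Friction and masses are not known exactly. Their poses are not given: they have to be found in the camera images.
- vise: Blue drill vise screwed to the bench. Origin: underside of the base, below the clamping place. Base slab 120 (x) by 200 (y, from -50 to +150) by 30 high; its top is the bed. A fixed steel jaw, 16 high above the bed, has its face at y = -26.5. The moving jaw is on the +y side and opens along the vise's +y.
- jaw (a joint): Slide of the vise's moving jaw (m): 0 closed on the foot, 0.045 fully open, growing along the vise's +y; about 3 N of friction, stays where left. The jaw is 90 wide (x), 19 high above the bed; its lip reaches 5 mm over the foot's flange, so the foot lifts out only once the jaw is 8 mm open. More than 20 mm counts as open.
- jaw_post (a point): Centre of the top of the red square post on the moving jaw: 16 by 16 mm, 32 mm tall, standing on the jaw's top (top 80 mm above the bench), 78 mm to the vise's +y of the vise's origin when the jaw is closed. Axes as the vise. Pinch it from above or push it from its inner side.
- foot: The part: aluminium lamp-arm foot, 0.15 kg. Round flange 52 in diameter, 10 thick; on it a centred rectangular neck 30 deep (x) by 28 wide (y), top 50 above the flange's underside. Origin: centre of the underside; z along the neck. Starts standing on the vise's bed, flange between the jaws, turned any way about the upright. Grip it across the 28 mm sides, above the flange.
- foot_hole (a point): Centre of the mouth of the foot's one blind hole: 16 in diameter, 18 deep, in the middle of the neck's +x face, 30 above the underside, running straight in along -x. Axes as the foot: x points out of the hole. The other face is plain, so from above the foot looks the same both ways.
- pin_stand: Dark steel stand fixed to the bench. Origin on the bench straight below the pin's tip. Base 80 by 80 by 12, from 10 to 90 mm along its +x; round column 18 in diameter, 55 mm along +x, 128 tall. It carries the feeler pin, which points along the stand's -x.
- pin_tip (a point): Tip of the bright steel feeler pin: level, 8 in diameter, rounded end, 112 mm above the bench, 46 mm free before the column. Axes as the stand: the pin points along -x, so the foot is slipped on towards +x. In past 10 mm counts; the hole's bottom stops it at 18 mm.
- jar: Bystander: amber glass jar with red cap, 52 in diameter, 70 tall. Origin: centre of its underside. Leave alone.
- tin: Bystander: round brass tin, 60 in diameter, 28 tall. Origin: centre of its underside. Leave alone.
- bitbox: Bystander: open green bit box 90 by 60 by 30. Origin: centre of its underside. Leave alone.

How it is judged:
On the way, in this order (a step that is already met when the one before it is completed fails the run):
1. the vise jaw is slid open by more than 20 mm, the foot still standing in the vise (value of joint jaw above 0.02 m and z of foot in the frame of vise below 0.04 m), for 0.2 s.
2. the foot is held by the fingers and lifted clear above the vise (contact force between foot and the fingers above 1 N and z of foot in the frame of vise above 0.055 m and contact force between foot and vise below 0.1 N), for 0.1 s.
3. the feeler pin is more than 10 mm inside the held foot's blind hole (contact force between foot and the fingers above 1 N and x of pin_tip in the frame of foot_hole between -0.021 and -0.01 m and y of pin_tip in the frame of foot_hole between -0.008 and 0.008 m and z of pin_tip in the frame of foot_hole between -0.008 and 0.008 m), for 0.2 s.
At the end, for the whole second after the job is handed in: The foot is held by the fingers alone, at rest, at least 0.15 m above the bench, its hole facing up within 0.3 rad (17 degrees), touching neither vise, pin stand nor bystanders; the jaw is still open by more than 20 mm and each bystander is within 30 mm of where it stood (angle between foot's own x axis and vertical below 0.3 rad and height (world z) of each of foot, foot_hole above 0.15 m and contact force between foot and the fingers above 1 N and contact force between foot and vise below 0.1 N and contact force between foot and pin_stand below 0.1 N and contact force between foot and jar below 0.1 N and contact force between foot and tin below 0.1 N and contact force between foot and bitbox below 0.1 N and linear speed of foot below 0.03 m/s and angular speed of foot below 0.3 rad/s and value of joint jaw above 0.02 m and distance of each of jar, tin, bitbox from where it was at the start of the episode below 0.03 m); the arm keeps its last pose, push and grip.
It fails at once if the jar is disturbed (moved over 30 mm or tipped) (distance of jar from where it was at the start of the episode above 0.03 m or angle between jar's own z axis and vertical above 0.5 rad).
It fails at once if the tin is disturbed (moved over 30 mm or tipped) (distance of tin from where it was at the start of the episode above 0.03 m or angle between tin's own z axis and vertical above 0.5 rad).
It fails at once if the bitbox is disturbed (moved over 30 mm or tipped) (distance of bitbox from where it was at the start of the episode above 0.03 m or angle between bitbox's own z axis and vertical above 0.5 rad).
It also fails if it takes over 54 s, if anything falls off the work surface, if the arm or the gripper's body presses on something with over 40 N, if the wrist force passes 120 N, or if a joint passes its speed limit or range.

## Working session

There is one attempt and no reset: what is moved stays moved. The work goes in short steps, each a Python script; the robot and the scene stay as the last script left them, time stands still between calls to the robot, and variables do not carry over. Pictures are saved under pics/ and viewed, at most 10 in all, crops included, and the job is handed in when it is done.

```bash
mkdir -p pics; ls; python3 - <<'E'
from bench import manip, cams, claw, ticket
import cv2,numpy as np
for n in("scene","side"):
    im=cams.grab_frame(n); cv2.imwrite(f"pics/{n}0.png",im[:,:,::-1])
    c=cams.get_calibration(n); print(n,c["camera_matrix"],c["R"],c["t"],-c["R"].T@c["t"])
E
```

```text
bench.py
pics
scene [[487.67095884   0.         324.41095942]
 [  0.         487.67095884 194.78859993]
 [  0.           0.           1.        ]] [[-0.60801138  0.79374226  0.01718664]
 [ 0.50206687  0.40117548 -0.76615083]
 [-0.61502115 -0.45719958 -0.64243095]] [ 0.40327104 -0.17686976  1.49079407] [1.25086371 0.43245296 0.81529247]
side [[400.48139507   0.         319.31911861]
 [  0.         400.48139507 204.09041446]
 [  0.           0.           1.        ]] [[ 0.99117538 -0.13073271  0.02191622]
 [-0.05616335 -0.56393442 -0.82390755]
 [ 0.12007097  0.81540599 -0.5663003 ]] [-0.59799506  0.05256952  1.04466426] [ 0.47023661 -0.90035725  0.64801191]
```

View pics/scene0.png

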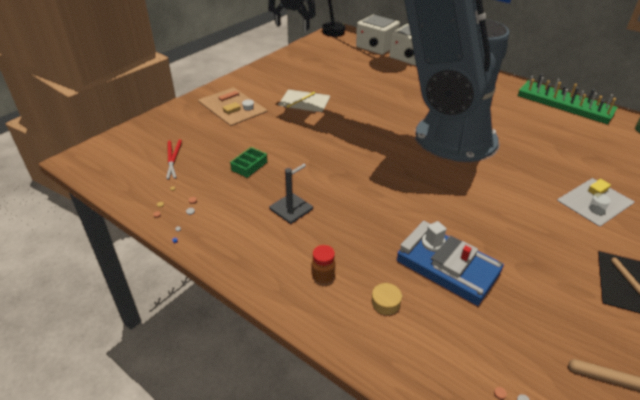

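View pics/side0.png

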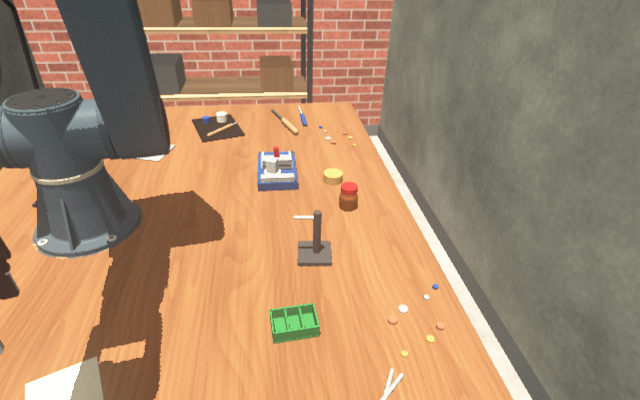

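The scene picture shows the vise at about (450,260), with the red post at (466,253) and the foot's neck at (435,233). The pin tip is at (303,167) and the stand base at (291,207). In the side picture the post is at (276,152), the neck at (271,165), the pin tip at (294,217) and the column top at (318,212). I'll triangulate these and then look from the wrist.

```bash
cat > h.py <<'E'
from bench import manip, cams, claw, ticket
import cv2,numpy as np
def cal(n):
    c=cams.get_calibration(n); return np.array(c["camera_matrix"]),np.array(c["R"]),np.array(c["t"])
def ray(c,p):
    K,R,t=c; d=R.T@np.linalg.inv(K)@np.array([p[0],p[1],1.]); return -R.T@t,d/np.linalg.norm(d)
def onplane(c,p,z):
    o,d=ray(c,p); return o+d*(z-o[2])/d[2]
def tri(*cp):
    A=np.zeros((3,3));b=np.zeros(3);rs=[ray(c,p) for c,p in cp]
    for o,d in rs:
        P=np.eye(3)-np.outer(d,d);A+=P;b+=P@o
    X=np.linalg.solve(A,b); return X,max(np.linalg.norm((np.eye(3)-np.outer(d,d))@(X-o)) for o,d in rs)
def proj(c,X):
    K,R,t=c; q=K@(R@np.asarray(X)+t); return q[:2]/q[2]
def down(yaw):  # tool pointing down, tool y (closing line) at angle yaw
    y=np.array([np.cos(yaw),np.sin(yaw),0]);z=np.array([0,0,-1.]);return np.c_[np.cross(y,z),y,z]
E
python3 - <<'E'
from h import *
np.set_printoptions(precision=4,suppress=True)
S,D=cal("scene"),cal("side")
for n,a,b in(("tip",(304,166),(294,217)),("col",(290,170),(318,212)),("post",(466,249),(276,148)),("neck",(436,227),(271,160)),("jar",(323,252),(349,187)),("tin",(387,293),(333,174)),("box",(249,158),(295,316))):
    print(n,*tri((S,a),(D,b)))
print(manip.read_time(), manip.read_qpos())
w=cal("wrist");print(w, -w[1].T@w[2], manip.read_ee_pos(),manip.read_tcp_rot())
for n,(x0,x1,y0,y1) in dict(scene=(270,510,150,300),side=(250,350,140,270)).items():
    im=cams.grab_frame(n)[y0:y1,x0:x1,::-1]; s=390/(y1-y0)
    cv2.imwrite(f"pics/{n}1.png",cv2.resize(im,None,fx=3 if n=="side" else 2.5,fy=3 if n=="side" else 2.5,interpolation=cv2.INTER_CUBIC))
a,b=cv2.imread("pics/scene1.png"),cv2.imread("pics/side1.png");print(a.shape,b.shape)
E
```

```text
tip [ 0.5209 -0.1731  0.1111] 0.0005328445676222303
col [ 0.5722 -0.1763  0.1256] 0.00247496560286391
post [0.4968 0.2461 0.0755] 0.0006248065717102299
neck [0.4783 0.1657 0.0771] 0.00017818904706098373
jar [0.6849 0.0109 0.0669] 0.0005178367180142729
tin [0.6644 0.1586 0.0246] 0.002369331298892203
box [ 0.504  -0.3839  0.0296] 0.0006401086716417954
0.1 [-1.4026  0.3512  1.6524  0.      1.1391 -0.0846]
(array([[355.9414,   0.    , 320.8525],
       [  0.    , 355.9414, 197.7864],
       [  0.    ,   0.    ,   1.    ]]), array([[ 0.25  , -0.9682, -0.0001],
       [-0.9231, -0.2384,  0.3019],
       [-0.2923, -0.0754, -0.9533]]), array([-0.5502, -0.0387,  0.3791])) [ 0.2126 -0.5134  0.373 ] [ 0.1375 -0.5322  0.2308] [[ 0.9682  0.2501 -0.0002]
 [ 0.2501 -0.9682  0.001 ]
 [ 0.0001 -0.001  -1.    ]]
(375, 600, 3) (390, 300, 3)
```

```bash
python3 - <<'E'
from h import *
np.set_printoptions(precision=4,suppress=True)
# current tool x ~ +x world; keep tool y ~ -y world
R=down(-np.pi/2+0.0)
q=manip.inverse_kinematics([0.478,0.19,0.22],R); print(q)
manip.move_ptp([0.478,0.19,0.22],R)
w=cal("wrist"); im=cams.grab_frame("wrist")[:,:,::-1]; cv2.imwrite("pics/w1.png",im); np.savez("w1.npz",K=w[0],R=w[1],t=w[2])
print(manip.read_qpos(),manip.read_time())
D=cal("side");S=cal("scene")
for n,c in("wrist",w),("scene",S),("side",D): print(n,proj(c,[.478,.166,.08]),proj(c,[.497,.246,.08]))
a,b=cv2.imread("pics/scene0.png")[210:300,390:510],cv2.imread("pics/side0.png")[140:200,245:325]
b=cv2.resize(b,(267,200),interpolation=cv2.INTER_CUBIC);a=cv2.resize(a,(267,200),interpolation=cv2.INTER_CUBIC)
cv2.imwrite("pics/c1.png",np.vstack([im,np.hstack([a,b,np.zeros((200,106,3),np.uint8)])]))
E
```

```text
[ 0.2878  0.299   1.7551 -0.      1.0875  1.8586]
[ 0.2868  0.299   1.7551 -0.0001  1.0875  1.8583] 3.0667
wrist [348.6909 184.3666] [249.9236 161.7142]
scene [436.4782 225.9866] [466.5798 247.3416]
side [270.8891 159.1405] [276.1472 146.8668]
```

View pics/c1.png

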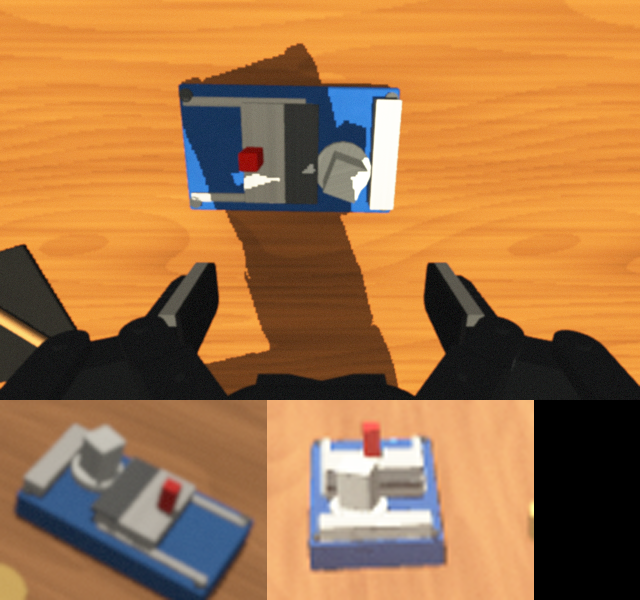

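The wrist picture shows the vise with its +y to the left. The post is at (250,158), the flange is centred near (345,168), and the neck's top is turned by about 25°. No hole is visible from the +x side. I'll take oblique views from other azimuths.

```bash
cat >> h.py <<'E'
def lookat(target,az,el,dist):
    """best reachable tool pose putting the wrist camera at az/el/dist from target"""
    Rt=np.array(manip.read_tcp_rot());p=np.array(manip.read_ee_pos());K,Rc,t=cal("wrist")
    A=Rt.T@Rc.T; o=Rt.T@(-Rc.T@t-p)      # camera axes / origin in tool frame
    d=np.array([np.cos(el)*np.cos(az),np.cos(el)*np.sin(az),np.sin(el)]);C=np.asarray(target)+dist*d
    q0=np.array(manip.read_qpos());best=None
    for r in np.arange(0,2*np.pi,np.pi/12):
        x=np.array([-np.sin(az),np.cos(az),0]);z=-d;y=np.cross(z,x)
        X=np.cos(r)*x+np.sin(r)*y; W=np.c_[X,np.cross(z,X),z]@A.T; P=C-W@o
        if P[2]<.13: continue
        q=manip.inverse_kinematics(P,W)
        if q is None: continue
        c=np.abs(np.array(q)-q0).max()
        if best is None or c<best[0]: best=(c,P,W,r)
    return best
E
python3 - <<'E'
from h import *
np.set_printoptions(precision=3,suppress=True)
T=[.478,.166,.065]
for el in (40,50,60):
  for dist in(.22,.28):
    print(el,dist,[(az,round(b[0],2),b[1].round(2),round(b[3],2)) for az in range(-180,180,30) if (b:=lookat(T,np.radians(az),np.radians(el),dist))])
E
```

```text
40 0.22 []
40 0.28 [(-180, np.float64(2.26), array([0.41, 0.17, 0.17]), np.float64(3.14)), (-150, np.float64(3.48), array([0.38, 0.15, 0.14]), np.float64(1.57)), (-120, np.float64(0.93), array([0.43, 0.11, 0.17]), np.float64(2.88)), (-90, np.float64(0.7), array([0.48, 0.09, 0.17]), np.float64(3.14)), (-60, np.float64(0.46), array([0.51, 0.1 , 0.17]), np.float64(3.14)), (-30, np.float64(0.42), array([0.54, 0.12, 0.16]), np.float64(2.62)), (0, np.float64(0.59), array([0.55, 0.16, 0.17]), np.float64(2.88)), (30, np.float64(0.6), array([0.54, 0.21, 0.17]), np.float64(3.4)), (60, np.float64(0.44), array([0.5 , 0.24, 0.16]), np.float64(3.67)), (90, np.float64(0.6), array([0.46, 0.24, 0.16]), np.float64(3.67)), (120, np.float64(0.81), array([0.43, 0.22, 0.16]), np.float64(3.67)), (150, np.float64(1.07), array([0.4 , 0.19, 0.16]), np.float64(3.67))]
50 0.22 [(-180, np.float64(2.83), array([0.46, 0.17, 0.13]), np.float64(2.88)), (-150, np.float64(4.07), array([0.46, 0.16, 0.13]), np.float64(2.88)), (-120, np.float64(4.69), array([0.48, 0.15, 0.13]), np.float64(3.4)), (-90, np.float64(0.63), a
[... 2424 characters left out ...]
.26)), (-120, np.float64(0.73), array([0.43, 0.14, 0.18]), np.float64(2.09)), (-90, np.float64(0.47), array([0.46, 0.12, 0.18]), np.float64(2.36)), (-60, np.float64(0.36), array([0.48, 0.13, 0.18]), np.float64(2.62)), (-30, np.float64(0.21), array([0.5 , 0.14, 0.18]), np.float64(2.88)), (0, np.float64(0.19), array([0.51, 0.17, 0.19]), np.float64(3.14)), (30, np.float64(0.19), array([0.5 , 0.19, 0.18]), np.float64(3.4)), (60, np.float64(0.29), array([0.48, 0.21, 0.18]), np.float64(3.67)), (90, np.float64(0.46), array([0.46, 0.21, 0.18]), np.float64(3.93)), (120, np.float64(0.6), array([0.43, 0.19, 0.18]), np.float64(4.19)), (150, np.float64(0.92), array([0.42, 0.17, 0.17]), np.float64(4.45))]
```

Views at el 45, dist 0.28: azimuths 150, 60, -30 and -120.

```bash
python3 - <<'E'
from h import *
T=[.478,.166,.065];tiles=[]
for az in(60,150,-30,-120):
    b=lookat(T,np.radians(az),np.radians(45),.28)
    manip.move_ptp(b[1],b[2])
    w=cal("wrist");im=cams.grab_frame("wrist")[:,:,::-1];np.savez(f"v{az}.npz",K=w[0],R=w[1],t=w[2]);cv2.imwrite(f"pics/v{az}.png",im)
    u,v=proj(w,T).astype(int);print(az,u,v,manip.read_time())
    c=im[max(v-75,0):v+75,max(u-100,0):u+100];tiles.append(cv2.resize(c,(400,300),interpolation=cv2.INTER_CUBIC))
cv2.imwrite("pics/m1.png",np.vstack([np.hstack(tiles[:2]),np.hstack(tiles[2:])]))
E
```

```text
60 322 198 3.625
150 319 195 4.6333
-30 320 199 5.8417
-120 322 196 6.7667
```

View pics/m1.png

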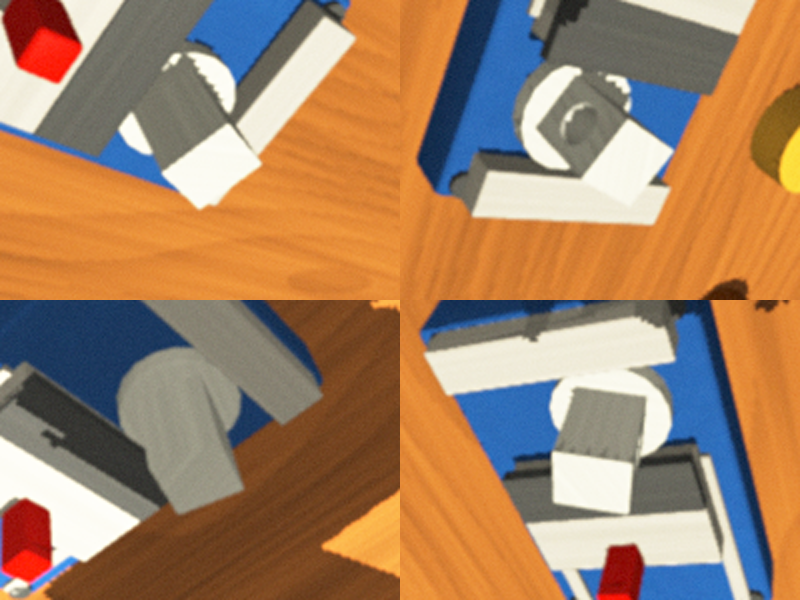

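The az 150 tile shows the hole in the neck face towards that camera, centred near (575,122) in the montage. I cast the neck's top corners onto z=0.08, and triangulate the post and the vise features.

```bash
python3 - <<'E'
from h import *
np.set_printoptions(precision=4,suppress=True)
def L(n): d=np.load(n);return d["K"],d["R"],d["t"]
V={150:((319,195),[(180,178),(224,118),(272,152),(233,206)]),-120:((322,196),[(155,152),(238,165),(230,214),(153,204)]),60:((322,198),[(162,174),(228,123),(262,163),(203,209)])}
for az,(c,pts) in V.items():
    w=L(f"v{az}.npz");P=np.array([onplane(w,(c[0]-100+x/2,c[1]-75+y/2),.08)[:2] for x,y in pts])
    e=np.roll(P,-1,0)-P;print(az,P.mean(0),np.linalg.norm(e,axis=1),np.degrees(np.arctan2(e[:,1],e[:,0])))
w=L("v150.npz")
print("hole",onplane(w,(319-100+176/2,195-75+122/2),.06))
# post top, bright red
for n,sl in(("v60",1),("w1",1)):
    im=cv2.imread(f"pics/{n}.png");h=cv2.cvtColor(im,cv2.COLOR_BGR2HSV)
    m=cv2.inRange(h,(0,150,60),(6,255,255))|cv2.inRange(h,(174,150,60),(180,255,255))
    k,l,s,ce=cv2.connectedComponentsWithStats(m);
    for i in range(1,k):
        if s[i][4]>60: print(n,s[i],ce[i],onplane(L(n+".npz"),ce[i],.08), im[l==i].max(0))
# vise base outline in w1: long axis from blue+gray region
im=cv2.imread("pics/w1.png");w=L("w1.npz")
for p in [(180,85),(400,88),(398,212),(190,209)]: print(onplane(w,p,.03))
for p in [(375,97),(402,98),(395,210),(372,208)]: print("fixed",onplane(w,p,.046))
E
```

```text
150 [0.4804 0.1691] [0.0272 0.032  0.0266 0.0327] [  71.8534  -20.9469 -106.4745  160.3064]
-120 [0.4794 0.1695] [0.0311 0.0276 0.031  0.0292] [ 159.0477   66.6379  -18.003  -113.0947]
60 [0.4807 0.1684] [0.0303 0.0282 0.0293 0.0289] [ -19.0864 -110.3288  162.1436   71.6815]
hole [0.4653 0.175  0.06  ]
v60 [ 565   33   64   60 2573] [596.2647  62.1139] [0.6776 0.0448 0.08  ] [ 33  78 254]
v60 [ 224  114   39   51 1274] [242.0157 139.6389] [0.5025 0.2553 0.08  ] [103 126 254]
v60 [606 224  23  26 234] [616.3419 236.7692] [ 0.5984 -0.3215  0.08  ] [ 81 100 253]
w1 [238 147  25  25 533] [250.4859 159.0225] [0.4992 0.2454 0.08  ] [ 50  60 157]
[0.556 0.314 0.03 ]
[0.5533 0.1182 0.03  ]
[0.4358 0.1123 0.03  ]
[0.4392 0.3182 0.03  ]
fixed [0.5461 0.1425 0.046 ]
fixed [0.5452 0.1193 0.046 ]
fixed [0.4436 0.119  0.046 ]
fixed [0.4456 0.1408 0.046 ]
```

```bash
python3 - <<'E'
from h import *
np.set_printoptions(precision=4,suppress=True)
R=down(0); px,py=.4975,.246
print(manip.inverse_kinematics([px,py,.12],R))
claw.set_gripper(1.0,40)
manip.move_ptp([px,py,.13],R)
manip.move_l([px,py,.054],max_speed=.1); print(manip.read_force())
claw.set_gripper(0.0,40); print("w",manip.read_grip_width(),manip.read_grip_force(),manip.read_force())
manip.move_l([px,py+.042,.054],max_speed=.06); print(manip.read_force(),manip.read_grip_width(),manip.read_time())
manip.dwell(.3)
claw.set_gripper(1.0)
manip.move_l([px,py+.04,.14],max_speed=.2)
# look straight down at the foot
R=down(np.radians(71)); P=[.48,.169,.2]
print(manip.inverse_kinematics(P,R)); manip.move_ptp(P,R)
w=cal("wrist");im=cams.grab_frame("wrist")[:,:,::-1];cv2.imwrite("pics/w2.png",im);np.savez("w2.npz",K=w[0],R=w[1],t=w[2])
print(proj(w,[.48,.169,.08]),proj(w,[px,py+.042,.08]),manip.read_time())
E
```

```text
[ 0.3753  0.499   1.7353 -0.      0.9073  0.3753]
[-0.2912 -0.5507  0.4533]
w 0.17594314932409882 39.873372316360474 [-9.4753 -0.4927 10.9116]
[-4.4643  2.618   5.7636] 0.17930470466882484 11.4417
[ 0.247   0.3134  1.7899 -0.      1.0382 -0.9922]
[321.4678 190.6096] [479.859  161.9737] 14.35
```

View pics/w2.png

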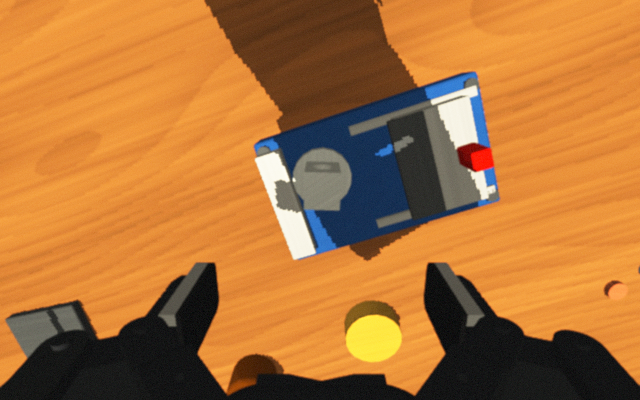

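The jaw is open: the post has moved to (476,157). The neck is centred at column 322, lines up with the gripper, and has its hole on the image-up side as expected. Next I grasp it and lift.

```bash
python3 - <<'E'
from h import *
np.set_printoptions(precision=4,suppress=True)
d=np.load("w2.npz");w=(d["K"],d["R"],d["t"])
Y=np.radians(71);y=np.array([np.cos(Y),np.sin(Y),0]);x=np.array([-np.sin(Y),np.cos(Y),0])
c=np.array([.4803,.169,.08]);print([proj(w,c+a*x*.015+b*y*.014).round(0) for a,b in((-1,-1),(-1,1),(1,-1),(1,1))])
claw.set_gripper(.55,60)
g=[.4803,.169]
manip.move_l([*g,.09],max_speed=.12)
manip.move_l([*g,.051],max_speed=.06);print(manip.read_force())
claw.set_gripper(0,60);print(manip.read_grip_width(),manip.read_grip_force(),manip.read_force(),manip.read_ee_pos())
manip.move_l([*g,.13],max_speed=.06);manip.dwell(.2)
print(manip.read_grip_width(),manip.read_force(),manip.read_time())
manip.move_l([*g,.26],max_speed=.2)
# to a view of the pin, foot held high behind it
R=down(np.radians(-93.5));P=[.45,-.169,.26]
print(manip.inverse_kinematics(P,R));manip.move_ptp(P,R)
w=cal("wrist");im=cams.grab_frame("wrist")[:,:,::-1];cv2.imwrite("pics/w3.png",im);np.savez("w3.npz",K=w[0],R=w[1],t=w[2])
print(proj(w,[.521,-.173,.112]),proj(w,[.572,-.176,.128]),manip.read_grip_width(),manip.read_time())
E
```

```text
[array([304., 209.]), array([340., 209.]), array([303., 172.]), array([340., 172.])]
[0.0717 0.1078 0.3458]
0.3165360564897102 59.533495616633445 [-0.0329 -0.2485  6.6075] [0.4807 0.1691 0.0516]
0.319265925489965 [ 0.3523 -0.4175 -1.3765] 18.6583
[-0.4561  0.1926  1.7888 -0.      1.1601  1.1757]
[320.1984  93.7745] [320.0573  17.8436] 0.31778511985150737 21.3833
```

View pics/w3.png

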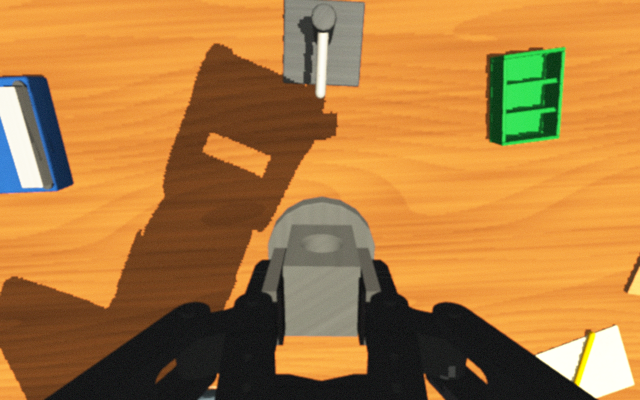

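The foot is held with its hole at (321,242) facing the pin. The pin tip is at (320,96), the column top at (323,17), and the near edge of the stand base runs from (283,80) to (360,86).

```bash
python3 - <<'E'
from h import *
np.set_printoptions(precision=4,suppress=True)
d=np.load("w3.npz");w=(d["K"],d["R"],d["t"])
im=cv2.imread("pics/w3.png");g=cv2.cvtColor(im,cv2.COLOR_BGR2HSV)
m=cv2.inRange(g,(0,0,170),(180,50,255));m[:, :300]=0;m[:,345:]=0;m[130:]=0
ys,xs=np.nonzero(m);f=np.polyfit(ys,xs,1);print("pin rows",ys.min(),ys.max(),f)
tip=onplane(w,(np.polyval(f,ys.max()),ys.max()+.5),.112)
far=onplane(w,(np.polyval(f,ys.min()+8),ys.min()+8),.112)
v=far-tip;print("tip",tip,"pin yaw",np.degrees(np.arctan2(v[1],v[0])))
col=onplane(w,(323,17),.128);v=col-tip;print("col",col,np.degrees(np.arctan2(v[1],v[0])),np.linalg.norm(v[:2]))
a,b=onplane(w,(283,80),.012),onplane(w,(360,86),.012);v=a-b;print("base edge",np.degrees(np.arctan2(v[1],v[0]))-90,np.linalg.norm(v))
S,D=cal("scene"),cal("side");print("tri",tri((S,(304,166)),(D,(294,217)),(w,(np.polyval(f,ys.max()),ys.max()))))
tcp=manip.read_ee_pos();print(tcp,"hole",onplane(w,(321,242),tcp[2]+.009))
E
```

```text
pin rows 33 97 [ -0.0476 324.5967]
tip [ 0.5182 -0.1727  0.112 ] pin yaw -6.278051717316352
col [ 0.5724 -0.1781  0.128 ] -5.7093882300753656 0.05446776723728844
base edge -7.669457497729084 0.08050697525125462
tri (array([ 0.52  , -0.173 ,  0.1108]), np.float64(0.001453088931496277))
[ 0.4501 -0.1687  0.2598] hole [ 0.4665 -0.1702  0.2688]
```

```bash
python3 - <<'E'
from h import *
np.set_printoptions(precision=4,suppress=True)
a=np.radians(-6.2);u=np.array([np.cos(a),np.sin(a),0]);R=down(a-np.pi/2)
tip=np.array([.519,-.173,.112]);off=np.array([0,0,-.009])
pose=lambda depth: tip+(depth-.0158)*u+off
manip.move_ptp(pose(-.045)+[0,0,.08],R)
manip.move_l(pose(-.045),max_speed=.12)
manip.move_l(pose(-.01),max_speed=.06);manip.dwell(.1);f0=np.array(manip.read_force());print(f0)
for dp in(-.002,.002,.005,.008,.011,.014):
    manip.move_l(pose(dp),max_speed=.03);manip.dwell(.05);f=np.array(manip.read_force())-f0;print(dp,f,manip.read_ee_pos())
    if np.linalg.norm(f)>8: print("STOP");break
manip.dwell(.4);print(manip.read_force(),manip.read_time())
t=[]
for n,(X,Y) in dict(scene=(304,166),side=(300,215)).items():
    c=cams.grab_frame(n)[Y-45:Y+45,X-60:X+60,::-1];t.append(cv2.resize(c,(400,300),interpolation=cv2.INTER_CUBIC))
cv2.imwrite("pics/pin.png",np.hstack(t))
E
```

```text
[-0.3399  0.3793 -1.2345]
-0.002 [-0.0131 -1.3339  0.3637] [ 0.5013 -0.1711  0.1029]
0.002 [-0.3333 -0.0008 -0.2878] [ 0.5053 -0.1715  0.103 ]
0.005 [-0.2026  0.619   0.318 ] [ 0.5083 -0.1718  0.103 ]
0.008 [ 0.4596  0.133  -0.5767] [ 0.5113 -0.1722  0.103 ]
0.011 [-0.3055  0.4573  0.4439] [ 0.5143 -0.1725  0.103 ]
0.014 [-0.6485 -0.9392 -0.2973] [ 0.5172 -0.1728  0.103 ]
[-0.7987  0.0266 -1.1814] 25.8417
```

View pics/pin.png

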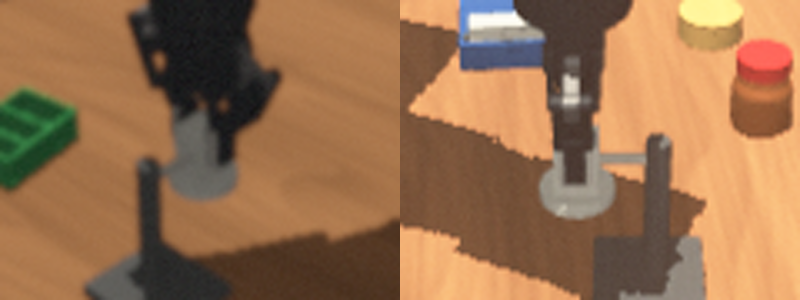

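The pin runs into the foot with no contact force, so the hole has taken it. I'll press on gently to find the bottom and confirm the depth, back off a little, then withdraw, turn the foot and look.

```bash
python3 - <<'E'
from h import *
np.set_printoptions(precision=4,suppress=True)
a=np.radians(-6.2);u=np.array([np.cos(a),np.sin(a),0]);R=down(a-np.pi/2)
tip=np.array([.519,-.173,.112]);off=np.array([0,0,-.009])
pose=lambda depth: tip+(depth-.0158)*u+off
for dp in np.arange(.0155,.0236,.0015):
    manip.move_l(pose(dp),max_speed=.02);manip.dwell(.05);f=np.array(manip.read_force());print(dp,f)
    if f@u<-4: print("bottom");break
manip.move_l(pose(dp-.003),max_speed=.02);manip.dwell(.5);print(manip.read_force(),manip.read_grip_width())
manip.move_l(pose(-.045),max_speed=.06)
manip.move_l(pose(-.045)+[-.03,0,.15],max_speed=.15)
F=np.c_[[0,0,1.],[0,-1.,0],[1.,0,0]]
for P in([.45,-.17,.32],[.5,-.17,.35],[.55,-.1,.35]):
    q=manip.inverse_kinematics(P,F);print(P,q)
    if q is not None: manip.move_ptp(P,F);break
manip.dwell(.5);print(manip.read_tcp_rot(),manip.read_ee_pos(),manip.read_grip_width(),manip.read_grip_force(),manip.read_time())
t=[]
for n in("scene","side"):
    u0,v0=proj(cal(n),manip.read_ee_pos()).astype(int);print(u0,v0);im=cams.grab_frame(n)[:,:,::-1];x0,y0=max(u0-100,0),max(v0-70,0)
    t.append(cv2.resize(im[y0:y0+150,x0:x0+200],(400,300),interpolation=cv2.INTER_CUBIC))
v=cams.grab_frame("wrist")[:,:,::-1];t.append(cv2.resize(v,(400,250)));t.append(cv2.resize(cv2.imread("pics/scene0.png"),(400,250)))
t[3]=cv2.resize(np.ascontiguousarray(cams.grab_frame("scene")[:,:,::-1]),(400,250))
cv2.imwrite("pics/fin.png",np.vstack([np.hstack(t[:2]),np.hstack(t[2:])]))
E
```

```text
0.0155 [ 0.3788  0.2726 -1.2482]
0.017 [ 0.0109  0.9587 -1.5374]
0.018500000000000003 [-5.0037  0.2425  0.9447]
bottom
[-0.1778 -0.387  -1.914 ] 0.3224815373364643
[0.45, -0.17, 0.32] [-0.929   0.2113  2.5021  2.1679  1.3196 -1.2202]
[[-0.      0.0001  1.    ]
 [ 0.     -1.      0.0001]
 [ 1.      0.      0.    ]] [ 0.45 -0.17  0.32] 0.3158037888392245 59.176347891334444 32.55
324 76
256 131
```

View pics/fin.png

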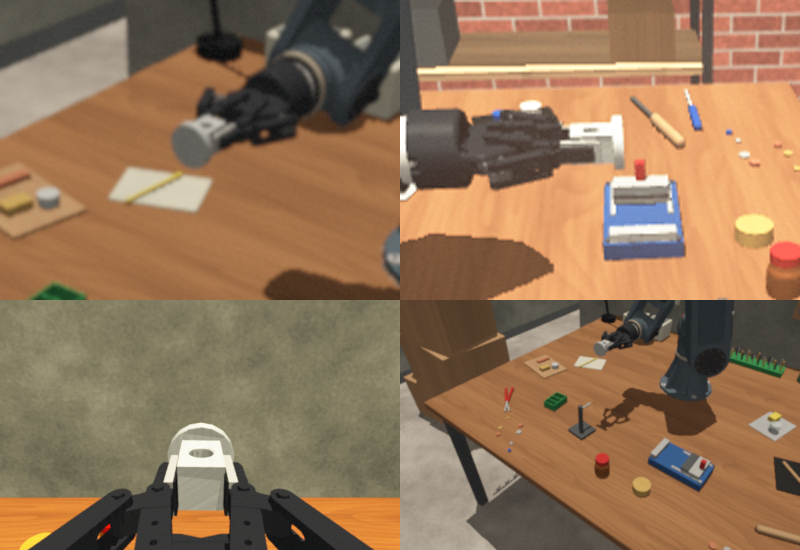

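The hole's bottom was felt at about 18 mm. The pictures show the foot held level in the air with its hole up (wrist view, about (201,453)), the vise open, and the bystanders where they were.

```bash
python3 -c "
from bench import manip, cams, claw, ticket
print(manip.read_time(),abs(manip.read_joint_vel()).max()); print(ticket.sign_off())"
```

```text
32.75 0.0013787524310602017
the job is handed in; nothing more can be done
None
```

The job is handed in at 32.75 s: the vise jaw was slid about 42 mm open, the foot was slipped onto the pin until the hole's bottom stopped it (about 18 mm), and it is now held steady 0.32 m above the bench with the hole facing straight up; no verdict was reported back.

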